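# Take the rod-end cap of unknown hand off the clamped rod butt

### The job

The walnut rod-end cap on the rod butt clamped in the vise has a quarter-turn catch, and nobody remembers which way it undoes: try one way and, if it stops dead, the other, until it is unlocked, and lift the cap straight off. Finish while holding the cap in the gripper, still and upright (hollow side down), with its underside at least 6 cm above the top of the brass stud, and leave the other things on the slate where they are.

Things in the scene. Friction and masses are not known exactly. Their poses are not given: they have to be found in the camera images.
- cap_center (a point): Walnut rod-end cap: dark wooden cylinder, brass line across its top, seated on the upright rod butt in the vise; 48 mm across, 50 mm tall, about 70 g. Upper 30 mm solid, hollow below. Point: on its axis, half-way up (25 mm below the top); z up, x along the brass line. Grip it across any diameter. Locked at the start: it cannot be lifted (1 to 2 mm play) until turned.
- stud_top (a point): Top of the fixed brass stud inside the cap (hidden until the cap is off), on the butt's vertical axis, 167 mm above the slate; z up, x away from the crank of the vise. The seated cap's centre is 7.5 mm above this point. Cap locked: its x within 0.15 rad of this x. Cap free: it lifts straight off anywhere from 1.1 to 1.9 rad away from this x, on the side to which it opens.
- collar (a point): Centre of the top of the brass collar (46 mm across) that the cap's rim rests on, 150 mm above the slate; axes as stud_top. The catch's hand changes from start to start and cannot be seen: turned the wrong way about the vertical the cap meets a dead stop after 0.1 to 0.65 rad; the right way it runs freely past 1.1 rad. It does not rise by itself as it turns.
- jaws (a point): Top of the jaws of the blue-grey cast-iron bench vise, under the butt's axis, 105 mm above the slate; axes as stud_top. Jaws 95 mm wide along y. The vise, bolted down and immovable, reaches 85 mm to +x, 63 mm to either y side and, with its crank, 155 mm to -x, nowhere higher than the jaws; only the cork butt (28 mm across) with its collar and cap stands above them.
- guide_a: Bystander, to be left alone: larger white ceramic rod guide ring, 32 mm across, 10 mm high; origin at the centre of its underside.
- guide_b: Bystander, to be left alone: smaller white ceramic rod guide ring, 26 mm across, 9 mm high; origin at the centre of its underside.
- lure: Bystander, to be left alone: flat chrome spoon lure, about 58 mm long, 22 mm wide, 5 mm thick; origin at the centre of its underside.
- oil: Bystander, to be left alone: oil bottle with a red cap, 48 mm across, 110 mm tall; origin at the centre of its underside.
- tin: Bystander, to be left alone: open steel cup, 90 mm across, 50 mm tall; origin at the centre of its underside.
- driver: Bystander, to be left alone: screwdriver with an orange handle, lying flat; origin at the centre of its underside (on its long axis).
- spool: Bystander, to be left alone: blue line spool, 76 mm across, 32 mm high; origin at the centre of its underside.
Mind the look-alikes: they are no part of the job. Of the things that look like the part that bears cap_center, the smallest one is meant.

How it is judged (in metres and radians):
On the way:
1. the cap has been turned past 0.85 rad from its locked position while still seated on the butt (angle between the x axis of cap_center and the x axis of stud_top, either way round above 0.85 rad and z of cap_center in the frame of stud_top below 0.018 m and horizontal distance between cap_center and stud_top below 0.008 m), for 0.05 s.
At the end, for the whole second after the job is handed in: The fingers grip the cap (over 2 N), nothing else carries it; its centre is more than 80 mm above the stud top (underside more than 55 mm above it), its axis within 0.3 rad of upright, its speed below 0.03 m/s; each bystander lies within 30 mm of where it was (z of cap_center in the frame of stud_top above 0.08 m and angle between cap_center's own z axis and vertical below 0.3 rad and contact force between the fingers and cap above 2 N and contact force between cap and vise below 0.3 N and linear speed of cap below 0.03 m/s and distance of each of guide_a, guide_b, lure, oil, tin, driver, spool from where it was at the start of the episode below 0.03 m); the arm keeps its last pose, push and grip.
It fails at once if a bystander is shoved more than 30 mm from its place (distance of any of guide_a, guide_b, lure, oil, tin, driver, spool from where it was at the start of the episode above 0.03 m).
It also fails if it takes over 48 s, if anything falls off the work surface, if the arm or the gripper's body presses on something with over 40 N, if the wrist force passes 120 N, or if a joint passes its speed limit or range.

### The arm

A 6-joint arm with a two-finger parallel gripper is mounted at the origin on the work surface. World frame = base frame: x ahead of the robot, y to its left, z up, the work surface at z = 0. Lengths are in mm, angles in rad, forces in N, time in s.
With the tool pointing down it reaches from about 275 to 775 mm from the base axis. Payload 14.6 kg.
Tool frame: the origin (TCP) lies midway between the tips of the shut fingers; the grasp point (between the pads) lies 19 mm behind it; z points along the fingers, y is the line along which they close (so a half turn about z gives the same grasp; the last joint's range is limited). The gripper opens to 85 mm and grips with 20 to 120 N. Pads are 22 mm wide; open, the fingers measure 114 mm over their backs; the gripper's body (76 mm by 85 mm) begins 54 mm behind the grasp point. The pads swing forward as they close: fully open they stand 13 mm farther back than shut.
Start: joints at [1.14, 0.263, -0.048, 1.259, 0, 1.415], TCP at [142.971, 505.161, 231.278] pointing down, gripper open.
Joint ranges: [-2.65, 2.65], [-0.89, 1.7], [-1.18, 1.37], [-2.13, 2.11], [-1.35, 1.29], [-3.14, 3.14]. Speed limits (rad/s): [1.89, 1.89, 2.57, 2.79, 3.14, 3.14].

### API

Orientations are given as a unit quaternion [w, x, y, z].
In Python, from station import monitor, cams, job gives the robot as it stands.
- The arm moves only by the shell command python3 -m handwheel 'ROWS'. ROWS is text: rows parted by semicolons, each of 7 numbers parted by spaces: the shift along the tool's x, y, z normalised to -1 to 1, where 1 is 20 mm, then the turn, a rotation vector about the tool's x, y, z normalised to -1 to 1, where 1 is 5 degrees, then the gripper's target within -1 to 1 (fully open at 1, half-way at 0, shut at -1). In form: x y z ax ay az hand; .... A call has 1 to 10 rows; each row shifts and turns the commanded pose from where the row before left it, along the tool's axes as they then stand; what a row does not reach is not made up. A row lasts 1/10 s, in which the tool goes at most 50 mm and 8.59 degrees, less where a joint would pass 70% of its speed; a pose out of reach is approached as far as the arm can. A call with a number of a shift or a turn outside -1 to 1 is refused whole. A call with a gripper value outside its range is refused whole. The fingers move at their own pace and stop on an object; the grip force is fixed at half the most. Time passes only in rows, so rows that do not move let the fingers close. It gives the time, the measured TCP pose, the force, the opening and the grip force at its end, in the units of the state.
- monitor.sense(): the state, without advancing time (a new reading comes with each control period).
- cams.grab_frame(name): name is "scene" or "top"; returns (picture, depth): 384x512x3 uint8, red, green, blue; 384x512 float32, mm along the optical axis (not along the pixel's ray), 0 where there is no reading.
- cams.camera_params(name): a dict with "fx", "fy", "cx", "cy" (pixels), "k1" (the pictures are not rectified: a ray, as slopes to the right and down, at radius r is drawn at 1 + k1 r^2 times it, then the intrinsics apply), "extrinsics" (4x4, takes a point from camera to world coordinates). Camera axes: x right, y up, looking along -z (the intrinsics and any distortion apply to the point x, -y, -z); pixel columns grow to the right and rows downward; lengths in mm; the calibration is good to about 2 mm. A picture is of the moment at which its call begins. camera_params takes no time and is no camera call.
- job.job_done(): hands the job in; it is judged then, once.
The state is a dict: "time_s": time; "joint_positions": joint angles; "joint_velocities": joint speeds; "tau": joint torques, N m; "tcp_pos": TCP position; "ee_rot": TCP orientation; "wrist_force": force on the tool from outside, world axes, zero at the start; "ft_torque": the same for the moment, N m; "grip_width": finger opening in mm; "grip_force": force on a finger pad.
Only numpy, scipy, OpenCV 4.12 (cv2) and the standard library are available. Lean on these libraries where they do the work, as an engineer would, in place of code of your own. Each camera call takes 0.05 s, during which the arm holds its last target. There are 200 camera calls.

## Working session

There is one attempt and no reset: what is moved stays moved. The work goes in short steps, Python scripts to look and compute and a shell command to move; the robot and the scene stay as the last step left them, time stands still between calls to the robot, and variables do not carry over. Pictures are saved under pics/ and viewed, at most 10 in all, crops included, and the job is handed in when it is done.

```bash
mkdir -p pics; python3 - <<'E'
from station import monitor, cams
import cv2,numpy as np
for n in("scene","top"):
    p,d=cams.grab_frame(n); cv2.imwrite(f"pics/{n}0.png",p[:,:,::-1]); np.savez(f"{n}0.npz",p=p,d=d)
    c=cams.camera_params(n);print({k:c[k] for k in c if k!='extrinsics'});print(np.round(c['extrinsics'],3))
print(monitor.sense())
E
```

```text
{'fx': 435.62626363875376, 'fy': 435.62626363875376, 'cx': 247.97467345652032, 'cy': 195.51178103467367, 'k1': -0.16828031868769924}
[[-8.330000e-01 -3.960000e-01  3.880000e-01  1.089912e+03]
 [ 5.540000e-01 -5.990000e-01  5.780000e-01  7.995240e+02]
 [ 3.000000e-03  6.960000e-01  7.180000e-01  1.107477e+03]
 [ 0.000000e+00  0.000000e+00  0.000000e+00  1.000000e+00]]
{'fx': 406.3769949790403, 'fy': 406.3769949790403, 'cx': 254.26697651214272, 'cy': 190.5435812785747, 'k1': -0.009388921609678188}
[[ 2.400000e-02  9.960000e-01 -8.000000e-02  4.196320e+02]
 [-1.000000e+00  2.500000e-02  1.700000e-02  1.673400e+01]
 [ 1.900000e-02  8.000000e-02  9.970000e-01  1.464606e+03]
 [ 0.000000e+00  0.000000e+00  0.000000e+00  1.000000e+00]]
{'time_s': 0.1, 'joint_positions': array([ 1.13969341e+00,  2.63516112e-01, -4.88596623e-02,  1.25938182e+00,
        1.49144808e-05,  1.41547542e+00]), 'joint_velocities': array([ 9.97557567e-05, -1.10483258e-03,  2.44673802e-03, -1.01993915e-03,
        3.73785474e-04, -1.34482876e-03]), 'tau': array([ 4.69703562e-03, -6.38577461e+01,  3.85064006e+01,  1.00658895e-02,
       -9.59064005e-05, -1.55007382e-05]), 'tcp_pos': array([142.87143996, 504.94696263, 230.85697875]), 'ee_rot': array([-1.46056243e-04,  1.37454436e-01,  9.90507974e-01, -4.57966512e-04]), 'wrist_force': array([ 0.21776365,  0.45809095, -0.1581331 ]), 'ft_torque': array([-0.01449781, -0.00592309, -0.0308708 ]), 'grip_force': 0.0, 'grip_width': 85.3652562127705}
```

View pics/scene0.png

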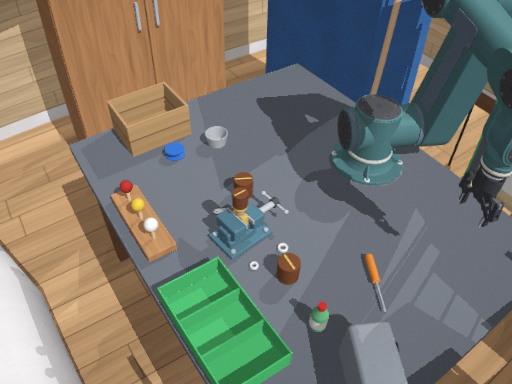

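View pics/top0.png

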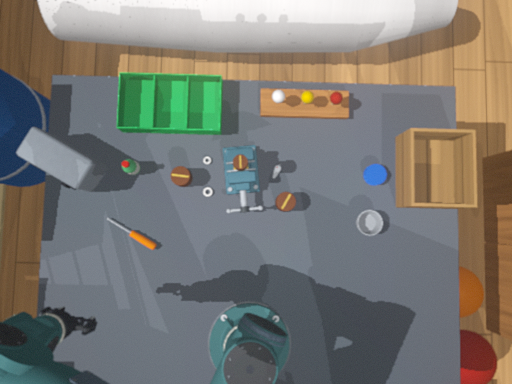

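The scene view shows the vise with the seated cap at about (240,198). Look-alike caps stand at (243,183) and (289,268). In the top view the seated cap is at (240,161), with look-alikes at (180,176) and (286,202), and the vise crank points image-down, towards the robot.

```bash
cat > h.py <<'E'
import numpy as np,cv2
from station import cams
def ray(n,u,v):
    c=cams.camera_params(n); E=np.array(c['extrinsics'])
    K=np.array([[c['fx'],0,c['cx']],[0,c['fy'],c['cy']],[0,0,1]])
    x,y=cv2.undistortPoints(np.array([[[u,v]]],float),K,np.array([c['k1'],0,0,0]))[0,0]
    return E[:3,3],E[:3,:3]@np.array([x,-y,-1])
def onz(n,u,v,z):
    o,d=ray(n,u,v); return o+d*(z-o[2])/d[2]
def full(n,u,v,dep):
    o,d=ray(n,u,v); return o+d*dep
E
python3 - <<'E'
from h import *
t=np.load("top0.npz");s=np.load("scene0.npz")
a=cv2.resize(t['p'][130:220,160:310],None,fx=5,fy=5,interpolation=2)
cv2.imwrite("pics/c0.png",a[:,:,::-1])
b=cv2.resize(s['p'][165:255,200:300],None,fx=6,fy=6,interpolation=2)
cv2.imwrite("pics/c1.png",b[:,:,::-1])
hsv=cv2.cvtColor(t['p'],cv2.COLOR_RGB2HSV)
for (u,v) in((240,161),(180,176),(286,202)):
    P=[]
    for y in range(v-14,v+15):
        for x in range(u-14,u+15):
            d=t['d'][y,x]
            h,sa,va=hsv[y,x]
            if d>0 and sa>90 and h<28: P.append(np.r_[full("top",x,y,d),x,y])
    P=np.array(P); zt=np.percentile(P[:,2],80); Q=P[P[:,2]>zt-12]
    c,sz,an=cv2.minAreaRect(Q[:,:2].astype(np.float32))
    print(u,v,len(Q),'ztop',zt.round(1),'centre',np.round(c,1),np.round(sz,1),Q[:,:2].mean(0).round(1), 'pix',Q[:,3:].mean(0).round(1))
E
```

```text
240 161 161 ztop 202.4 centre [610.1  43. ] [45.1 40.7] [610.4  42.3] pix [240.1 161.9]
180 176 290 ztop 74.7 centre [577.5 248.9] [64.2 63.1] [576.8 249.1] pix [180.3 175.6]
286 202 288 ztop 74.2 centre [ 497.5 -114.5] [61.4 64.5] [ 497.6 -114.4] pix [285.5 201.2]
```

View pics/c0.png

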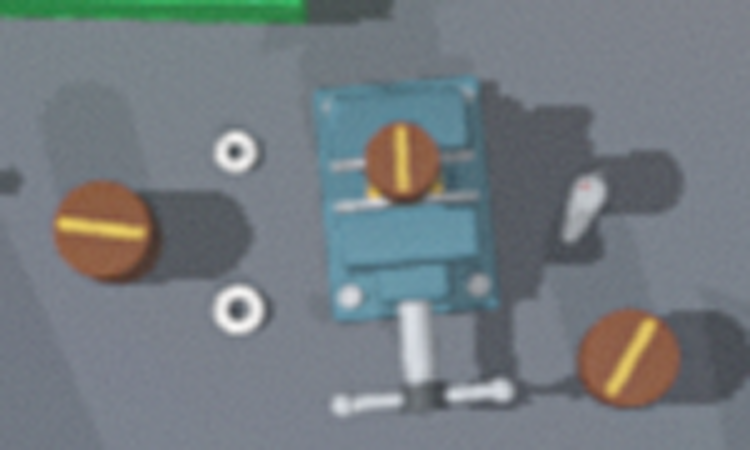

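View pics/c1.png

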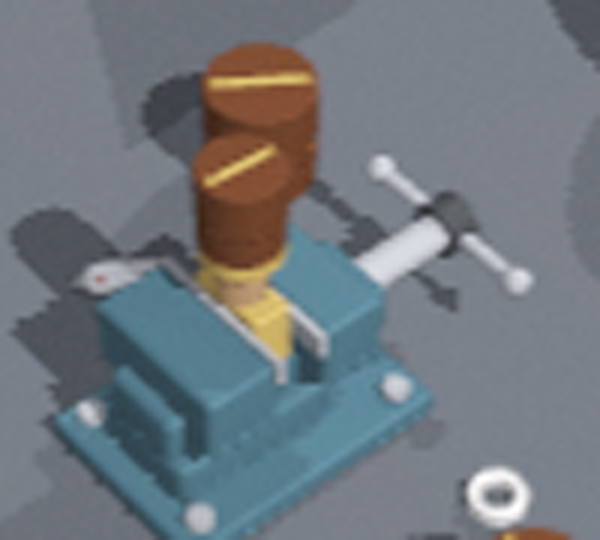

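The crops show that only the small cap sits on the vise: top-view centre at full pixel ~(240,162), scene-view top centre at ~(240,193). Its brass line runs along the crank axis, which is roughly world x. I'll cross-check the centre between the two views and start approaching.

```bash
python3 - <<'E'
from h import *
print(onz("top",240.1,161.9,199.5),onz("scene",239.8,192.7,199.5))
E
python3 -m handwheel '-.5 -.275 0 0 0 0 1;-1 -.55 0 0 0 0 1;-1 -.55 0 0 0 0 1;-1 -.55 0 0 0 0 1;-1 -.55 0 0 0 0 1;-1 -.55 0 0 0 0 1;-1 -.55 0 0 0 0 1;-1 -.55 0 0 0 0 1;-1 -.55 0 0 0 0 1;-1 -.55 0 0 0 0 1'
python3 -m handwheel '-1 -.55 0 0 0 0 1;-1 -.55 0 0 0 0 1;-1 -.55 0 0 0 0 1;-1 -.55 0 0 0 0 1;-1 -.55 0 0 0 0 1;-1 -.55 0 0 0 0 1;-1 -.55 0 0 0 0 1;-1 -.55 0 0 0 0 1;-1 -.55 0 0 0 0 1;-1 -.55 0 0 0 0 1'
```

```text
[610.53720127  42.324857   199.5       ] [612.89126389  44.90619571 199.5       ]
time_s: 1.1
tcp_pos: [298.0, 351.5, 231.2]
ee_rot: [-0.0, 0.138, 0.99, -0.0]
wrist_force: [-0.1, 0.7, -0.9]
grip_width: 85.2
grip_force: 0.0
time_s: 2.1
tcp_pos: [460.3, 191.1, 231.2]
ee_rot: [-0.0, 0.138, 0.99, -0.0]
wrist_force: [-0.0, 0.0, -0.5]
grip_width: 85.2
grip_force: 0.0
```

```bash
python3 -m handwheel '-1 -.54 0 0 0 0 1;-1 -.54 0 0 0 0 1;-1 -.54 0 0 0 0 1;-1 -.54 0 0 0 0 1;-1 -.54 0 0 0 0 1;-1 -.54 0 0 0 0 1;-1 -.54 0 0 0 0 1;-1 -.54 0 0 0 0 1;-1 -.54 0 0 0 0 1;-.3 -.18 0 0 0 0 1'
python3 - <<'E'
from h import *
for n in("scene","top"):
    p,d=cams.grab_frame(n);np.savez(n+"1.npz",p=p,d=d)
    a=p[120:270,170:320] if n=="scene" else p[110:230,180:300]
    A=cv2.resize(a,(400,400),interpolation=2); B=A if n=="scene" else np.hstack([B,A])
cv2.imwrite("pics/c2.png",B[:,:,::-1])
E
```

```text
time_s: 3.1
tcp_pos: [612.1, 42.9, 230.7]
ee_rot: [-0.0, 0.138, 0.99, -0.0]
wrist_force: [-0.2, 0.0, -0.2]
grip_width: 85.6
grip_force: 0.0
```

View pics/c2.png

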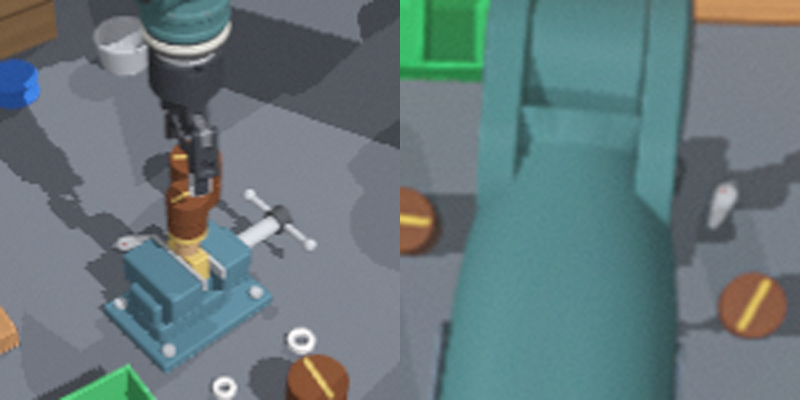

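The scene view shows the open fingers above the seated cap at about (190,190) in the left half, with the cap between them. The top view is hidden by the arm. Next I'll lower and close.

```bash
python3 -m handwheel '0 0 .65 0 0 0 1;0 0 .75 0 0 0 1;0 0 .75 0 0 0 1;0 0 .75 0 0 0 1;0 0 .75 0 0 0 1;0 0 0 0 0 0 1'
python3 -m handwheel '0 0 0 0 0 0 -1;0 0 0 0 0 0 -1;0 0 0 0 0 0 -1;0 0 0 0 0 0 -1;0 0 0 0 0 0 -1;0 0 0 0 0 0 -1;0 0 0 0 0 0 -1;0 0 0 0 0 0 -1'; python3 -c "
from station import monitor;s=monitor.sense();print(s['tcp_pos'],s['wrist_force'],s['ft_torque'],s['grip_width'],s['grip_force'],s['joint_positions'])"
```

```text
time_s: 3.8
tcp_pos: [609.6, 45.6, 156.9]
ee_rot: [-0.001, 0.137, 0.991, -0.0]
wrist_force: [-0.1, 0.2, -0.9]
grip_width: 85.6
grip_force: 0.0
time_s: 4.6
tcp_pos: [611.6, 45.0, 159.4]
ee_rot: [0.001, 0.137, 0.991, 0.0]
wrist_force: [-2.3, 1.1, 6.9]
grip_width: 46.9
grip_force: 60.9
[611.63425418  45.04584942 159.42041735] [-2.31682278  1.08866681  6.89116355] [ 0.19060163  0.40689917 -0.00369645] 46.925624455979374 60.85386872291565 [-5.93923396e-02  4.40785890e-01  2.95874107e-02  1.15809748e+00
  2.50300599e-04  2.16322521e-01]
```

Gripped with little side force. Turning one way, in small steps.

```bash
cat > s.py <<'E'
from station import monitor
import numpy as np
s=monitor.sense();q=s['ee_rot'];print(np.round(s['tcp_pos'],1),'yaw',round(2*np.arctan2(q[2],q[1]),3),s['wrist_force'].round(1),s['ft_torque'].round(2),s['grip_force'],s['joint_positions'].round(3))
E
python3 -m handwheel '0 0 0 0 0 .6 -1;0 0 0 0 0 .6 -1;0 0 0 0 0 .6 -1;0 0 0 0 0 .6 -1;0 0 0 0 0 .6 -1';python3 s.py
python3 -m handwheel '0 0 0 0 0 .6 -1;0 0 0 0 0 .6 -1;0 0 0 0 0 .6 -1;0 0 0 0 0 .6 -1';python3 s.py
```

```text
time_s: 5.1
tcp_pos: [612.0, 44.9, 159.5]
ee_rot: [0.001, 0.267, 0.964, 0.0]
wrist_force: [0.6, 0.5, 4.7]
grip_width: 47.0
grip_force: 60.8
[612.   44.9 159.5] yaw 2.602 [0.6 0.5 4.7] [0.01 0.   0.09] 60.81149339675903 [-0.059  0.441  0.03   1.158  0.     0.48 ]
time_s: 5.5
tcp_pos: [613.1, 46.7, 159.6]
ee_rot: [0.001, 0.365, 0.931, 0.003]
wrist_force: [10.0, 15.8, 1.5]
grip_width: 46.7
grip_force: 61.2
[613.1  46.7 159.6] yaw 2.394 [10.  15.8  1.5] [ 3.14 -1.97  0.62] 61.173253655433655 [-0.058  0.441  0.031  1.156  0.004  0.689]
```

```bash
python3 -m handwheel '0 0 0 0 0 .4 -1';python3 s.py;python3 -m handwheel '0 0 0 0 0 .4 -1; 0 0 0 0 0 0 -1';python3 s.py
```

```text
time_s: 5.6
tcp_pos: [613.3, 47.0, 159.6]
ee_rot: [0.001, 0.381, 0.925, 0.003]
wrist_force: [10.1, 15.0, 0.9]
grip_width: 46.9
grip_force: 61.3
[613.3  47.  159.6] yaw 2.36 [10.1 15.   0.9] [ 3.1  -2.2   0.93] 61.28720819950104 [-0.058  0.441  0.031  1.156  0.005  0.724]
time_s: 5.8
tcp_pos: [613.6, 47.1, 159.7]
ee_rot: [0.002, 0.397, 0.918, 0.003]
wrist_force: [10.5, 15.3, 1.6]
grip_width: 47.1
grip_force: 61.5
[613.6  47.1 159.7] yaw 2.326 [10.5 15.3  1.6] [ 3.3 -2.2  0.9] 61.49341642856598 [-0.058  0.441  0.031  1.156  0.005  0.758]
```

Torque has levelled off at about 0.9 N m with a steady 18 N side force, after about 0.4 rad of free turn. That's the dead stop, so I'm going the other way.

```bash
R='';python3 -m handwheel '0 0 0 0 0 -.6 -1;0 0 0 0 0 -.8 -1;0 0 0 0 0 -.8 -1;0 0 0 0 0 -.8 -1;0 0 0 0 0 -.8 -1;0 0 0 0 0 -.8 -1;0 0 0 0 0 -.8 -1;0 0 0 0 0 -.8 -1';python3 s.py
python3 -m handwheel '0 0 0 0 0 -.7 -1;0 0 0 0 0 -.7 -1;0 0 0 0 0 -.7 -1;0 0 0 0 0 -.7 -1;0 0 0 0 0 -.7 -1';python3 s.py
```

```text
time_s: 6.6
tcp_pos: [611.9, 44.9, 159.4]
ee_rot: [0.001, 0.136, 0.991, 0.0]
wrist_force: [-0.0, -0.5, 5.3]
grip_width: 47.0
grip_force: 62.2
[611.9  44.9 159.4] yaw 2.869 [-0.  -0.5  5.3] [ 0.01  0.04 -0.08] 62.16871976852417 [-0.059  0.441  0.03   1.158  0.     0.214]
time_s: 7.1
tcp_pos: [611.9, 44.9, 159.4]
ee_rot: [0.001, -0.016, 1.0, -0.0]
wrist_force: [-0.3, -0.1, 5.8]
grip_width: 47.4
grip_force: 62.2
[611.9  44.9 159.4] yaw 3.174 [-0.3 -0.1  5.8] [ 0.07  0.06 -0.06] 62.1665096282959 [-0.059  0.441  0.03   1.158  0.    -0.092]
```

```bash
python3 -m handwheel '0 0 0 0 0 -.8 -1;0 0 0 0 0 -.8 -1;0 0 0 0 0 -.8 -1;0 0 0 0 0 -.8 -1;0 0 0 0 0 -.8 -1;0 0 0 0 0 -.8 -1;0 0 0 0 0 -.8 -1;0 0 0 0 0 -.8 -1';python3 s.py
python3 -m handwheel '0 0 0 0 0 -.8 -1;0 0 0 0 0 -.8 -1;0 0 0 0 0 -.8 -1;0 0 0 0 0 -.8 -1;0 0 0 0 0 -.8 -1;0 0 0 0 0 -.8 -1;0 0 0 0 0 -.8 -1;0 0 0 0 0 0 -1';python3 s.py
```

```text
time_s: 7.9
tcp_pos: [611.9, 44.9, 159.4]
ee_rot: [0.001, -0.291, 0.957, -0.0]
wrist_force: [-0.9, 0.0, 6.1]
grip_width: 47.2
grip_force: 62.2
[611.9  44.9 159.4] yaw 3.732 [-0.9  0.   6.1] [ 0.04  0.16 -0.01] 62.16794013977051 [-0.06   0.441  0.03   1.158  0.    -0.65 ]
time_s: 8.7
tcp_pos: [611.7, 44.5, 159.4]
ee_rot: [0.0, -0.514, 0.858, -0.001]
wrist_force: [-1.1, -3.0, 6.1]
grip_width: 46.9
grip_force: 62.2
[611.7  44.5 159.4] yaw 4.221 [-1.1 -3.   6.1] [-0.47  0.33  0.03] 62.225961685180664 [-6.000e-02  4.410e-01  3.000e-02  1.158e+00 -1.000e-03 -1.139e+00]
```

```bash
python3 -m handwheel '0 0 -.15 0 0 0 -1;0 0 -.15 0 0 0 -1;0 0 -.15 0 0 0 -1;0 0 -.15 0 0 0 -1';python3 s.py

```

```text
time_s: 9.1
tcp_pos: [611.3, 44.7, 170.4]
ee_rot: [-0.0, -0.513, 0.859, -0.0]
wrist_force: [0.3, -5.1, -3.6]
grip_width: 46.6
grip_force: 62.0
[611.3  44.7 170.4] yaw 4.218 [ 0.3 -5.1 -3.6] [-0.88 -0.08 -0.06] 62.03096866607666 [-0.06   0.437  0.053  1.187 -0.    -1.136]
```

```bash
python3 -m handwheel '0 0 -.3 0 0 0 -1;0 0 -.4 0 0 0 -1;0 0 -.5 0 0 0 -1;0 0 -.6 0 0 0 -1;0 0 -.7 0 0 0 -1;0 0 -.7 0 0 0 -1;0 0 -.7 0 0 0 -1;0 0 -.6 0 0 0 -1;0 0 -.4 0 0 0 -1;0 0 -.2 0 0 0 -1';python3 s.py
python3 -m handwheel '0 0 0 0 0 0 -1;0 0 0 0 0 0 -1;0 0 0 0 0 0 -1;0 0 0 0 0 0 -1;0 0 0 0 0 0 -1';python3 s.py
python3 - <<'E'
from h import *
p,d=cams.grab_frame("scene")
cv2.imwrite("pics/c3.png",cv2.resize(p[80:270,130:320],(600,600),interpolation=2)[:,:,::-1])
E
```

```text
time_s: 10.1
tcp_pos: [611.5, 45.1, 273.4]
ee_rot: [0.001, -0.513, 0.858, -0.0]
wrist_force: [-0.6, -0.0, -0.2]
grip_width: 46.9
grip_force: 62.1
[611.5  45.1 273.4] yaw 4.219 [-0.6 -0.  -0.2] [-0.07  0.01  0.01] 62.086747884750366 [-0.059  0.414  0.295  1.45   0.    -1.136]
time_s: 10.6
tcp_pos: [611.2, 44.9, 272.1]
ee_rot: [-0.0, -0.513, 0.859, 0.0]
wrist_force: [-0.0, 0.2, -0.5]
grip_width: 47.0
grip_force: 62.1
[611.2  44.9 272.1] yaw 4.218 [-0.   0.2 -0.5] [-0.02  0.04  0.01] 62.086111307144165 [-0.06   0.415  0.293  1.449 -0.    -1.136]
```

View pics/c3.png

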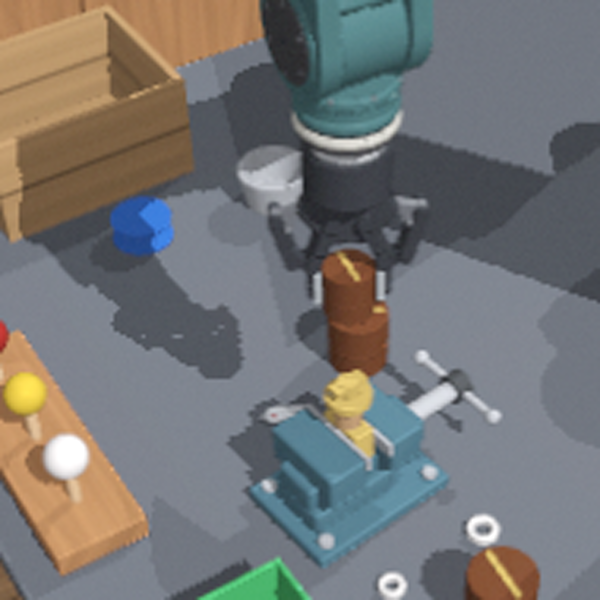

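The picture shows the cap upright in the fingers at about (350,285), clear of the exposed brass stud at (348,395). The other things look undisturbed, so I'm handing in.

```bash
python3 -c "
from station import job;print(job.job_done())"
```

```text
the job is handed in; nothing more can be done
None
```

The cap is unlocked and lifted off: it stopped dead one way, turned freely about 1.36 rad the other way, and I handed in at about 10.7 s with it held still and upright, its underside about 9.5 cm above the stud; nothing else looked moved in the last picture, and the hand-in gave no verdict.

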